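# Pack two pillar candles into their glass sleeves

### The job

Take the wooden bar that lies across the mouth of one glass sleeve and lay it flat in the plywood tray, and stand each of the two pillar candles in the glass sleeve that fits it closely, right down on its floor. Lower the candles gently rather than dropping them, do not let one fall over, leave the sleeve that fits neither empty, and leave the jars and the tin standing where they are.

Things in the scene. Friction and masses are not known exactly. Their poses are not given: they have to be found in the camera images.
- candle_thick: Thick cream wax pillar candle, smooth cylinder 47 mm in diameter and 150 mm tall with rounded edges and a 9 mm wick stub on top, about 0.23 kg, standing loose on the table. Fits the widest sleeve. Origin: centre of its underside, z up along its axis.
- candle_slim: Slim cream wax pillar candle, 30 mm in diameter and 155 mm tall, 9 mm wick stub on top, about 0.1 kg, standing loose on the table. Fits the narrowest sleeve. Origin: centre of its underside, z up along its axis.
- wide_floor (a point): The widest of three fixed amber glass sleeves (open-topped tubes) in a row in the crate, in an order that changes. Bore 50 mm, outside 58 mm, 100 mm tall, floor 8 mm thick; the bore flares to 58 mm over the top 6 mm. Takes the thick candle, which then stands 58 mm above the mouth. This point: centre of its inner floor, 13 mm above the table; z up.
- narrow_floor (a point): The narrowest of three fixed amber glass sleeves (open-topped tubes) in a row in the crate, in an order that changes. Bore 33 mm, outside 41 mm, 100 mm tall, floor 8 mm thick; the bore flares to 41 mm over the top 6 mm. Takes the slim candle, which then stands 63 mm above the mouth. This point: centre of its inner floor, 13 mm above the table; z up.
- middle_floor (a point): The middle-sized of three fixed amber glass sleeves (open-topped tubes) in a row in the crate, in an order that changes. Bore 41 mm, outside 49 mm, 100 mm tall, floor 8 mm thick; the bore flares to 49 mm over the top 6 mm. Fits neither candle and stays empty. This point: centre of its inner floor, 13 mm above the table; z up.
- crate: Low sage-green lattice crate, fixed, 130 mm (x) by 335 mm (y) by 60 mm tall, with two low dividers; the three sleeves stand in it on a 5 mm floor, at 110 mm spacing along its y axis, their mouths 105 mm above the table. Origin: centre of its underside.
- bar: Plain wooden wick-centring bar, 120 mm long (x) by 16 mm wide (y) by 12 mm thick (z), about 22 g, loose, lying flat across the mouth of the widest sleeve, within 12 mm of its centre, underside 105 mm above the table. Origin: centre of its underside; x along its length.
- tray: Shallow open plywood tray, fixed and empty, 190 mm (x) by 130 mm (y) outside, walls 4 mm thick and 30 mm tall, floor 4 mm thick. Origin: centre of its underside; x along its length.
- jar_a: Amber glass jar, 66 mm in diameter, 78 mm tall. A bystander, loose, to be left standing where it is. Origin: centre of its underside, z up.
- jar_b: Smaller amber glass jar, 58 mm in diameter, 66 mm tall. A bystander, loose, to be left standing where it is. Origin: centre of its underside, z up.
- jar_c: Another smaller amber glass jar, 58 mm in diameter, 66 mm tall, between the crate and the tray. A bystander, loose, to be left standing where it is. Origin: centre of its underside, z up.
- tin: Aluminium lidded tin, 65 mm in diameter, 48 mm tall. A bystander, loose, to be left standing where it is. Origin: centre of its underside, z up.
There are look-alikes about, which are no part of the job. Leave any yellow look-alike of the part that bears wide_floor alone. Of the things shaped like the bar, the wooden one is meant.

How it is judged:
By the outcome, as a careful person would: the job done as asked, in the order asked, and still so for the second after the job is handed in, with the robot touching nothing.
It also fails if it takes over 72 s, if anything falls off the work surface, if the arm or the gripper's body presses on something with over 40 N, if the wrist force passes 120 N, or if a joint passes its speed limit or range.

### The arm

A 7-joint arm with a two-finger parallel gripper is mounted at the origin on the work surface. World frame = base frame: x ahead of the robot, y to its left, z up, the work surface at z = 0. Lengths are in m, angles in degrees, forces in N, time in s.
With the tool pointing down it reaches from about 0.35 to 0.9 m from the base axis. Payload 19.9 kg.
Tool frame: the origin (TCP) lies between the finger pads; the fingertips stand 22 mm ahead of it and the grasp point (between the pads) lies 3 mm ahead of it (manip.tcp_to_tips is the distance from the TCP to the fingertips, in m); z points along the fingers, y is the line along which they close (so a half turn about z gives the same grasp; the last joint's range is limited). The gripper opens to 94 mm and grips with 3 to 60 N. Pads are 16 mm wide; open, the fingers measure 119 mm over their backs; the gripper's body (75 mm by 177 mm) begins 78 mm behind the grasp point.
Start: joints at [73.883, 23.915, -0.59, 92.452, 0.269, 63.638, -3.037], TCP at [0.148, -0.607, 0.227] pointing down, gripper open.
Joint ranges: [-161.28, 161.28], [-22.2, 115.67], [-73.04, 71.86], [3.21, 147.25], [-68.34, 248.33], [10.77, 114.83], [-161.83, 161.83]. Speed limits (degrees/s): [108.29, 108.29, 136.94, 136.94, 172.46, 172.46, 172.46].

### API

Orientations are given as a 3x3 rotation matrix whose columns are the frame's x, y, z axes.
In Python, from rig import sensors, vision, workorder, manip gives the robot as it stands.
- The arm moves only by the tool step_arm, never from a script. Its argument "commands" is a list of rows, each a list of 6 numbers: the shift along the world's x, y, z scaled (see below), then the turn, a rotation vector about the world's x, y, z scaled (see below). A call has 1 to 10 rows; each row is the pose to reach, as a shift and turn from the pose commanded when the call began, turning the shorter way round; what a row does not reach only later rows make up. The controller multiplies each number of a shift by 80 mm and each number of a turn by 180 degrees. A row lasts 1/12 s, in which the tool goes at most 41.7 mm and 7.16 degrees, less where a joint would pass 70% of its speed; a pose out of reach is approached as far as the arm can. A call with a number of a shift or a turn outside -1 to 1 is refused whole. A call with a gripper value outside its range is refused whole. "gripper" is the opening, from 0 (shut) to 1 (fully open), set as the call begins (left out, the last holds). The fingers move at their own pace and stop on an object; "force" is the grip in N (left out, the last holds). Time passes only in rows, so rows that repeat a pose let the fingers close. It gives the time, the measured TCP pose, the force, the opening and the grip force at its end, in the units of the state.
- sensors.read_state(): the state, without advancing time (a new reading comes with each control period).
- vision.read_camera(name): name is "scene" or "top"; returns a dict with "color" (384x512x3 uint8, red, green, blue), "depth" (384x512 float32, m along the optical axis (not along the pixel's ray), 0 where there is no reading), "mtx" (3x3 intrinsics, pixels), "dist_coeffs" ([k1, k2, p1, p2, k3] as OpenCV has them; the pictures are not rectified), "R" (3x3) and "t" (3): a world point X has camera coordinates R X + t. Camera axes: x right, y down, z forward; pixel columns grow to the right and rows downward; lengths in m; the calibration is good to about 2 mm. A picture is of the moment at which its call begins.
- workorder.job_done(): hands the job in; it is judged then, once.
The state is a dict: "t": time; "joints": joint angles; "qvel": joint speeds; "tau": joint torques, N m; "tcp_pos": TCP position; "tool_rot": TCP orientation; "wrist_force": force on the tool from outside, world axes, zero at the start; "ft_torque": the same for the moment, N m; "gripper_width": finger opening in m; "grip_force": force on a finger pad.
Only numpy, scipy, OpenCV 4.12 (cv2) and the standard library are available. Lean on these libraries where they do the work, as an engineer would, in place of code of your own. Each camera call takes 0.05 s, during which the arm holds its last target. There are 200 camera calls.

## Working session

There is one attempt and no reset: what is moved stays moved. The work goes in short steps, Python scripts to look and compute and a tool call to move; the robot and the scene stay as the last step left them, time stands still between calls to the robot, and variables do not carry over. Pictures are saved under pics/ and viewed, at most 10 in all, crops included, and the job is handed in when it is done.

Besides the shell and the picture viewer there is one more tool, called after "Call:" as name(argument=value, ...), one argument or row to a line, values as JSON. step_arm: Moves the arm, as the interface text tells. Shifts and turns lie within -1 to 1; 1 stands for 80 mm of shift or 180 degrees of turn. Its arguments: {"type":"object","properties":{"commands":{"type":"array","items":{"type":"array","items":{"type":"number","minimum":-1,"maximum":1}}},"gripper":{"type":"number"},"force":{"type":"number"}},"required":["commands"]}

```bash
mkdir -p pics; ls; python3 - <<'E'
from rig import sensors, vision
import cv2, numpy as np, pickle
d={n:vision.read_camera(n) for n in("top","scene")}
pickle.dump(d,open("v0.pkl","wb"))
for n in d:
    cv2.imwrite(f"pics/{n}0.png",cv2.resize(d[n]["color"][:,:,::-1],(800,600)))
    c=d[n]; print(n,c["mtx"].tolist(),c["dist_coeffs"],(-c["R"].T@c["t"]).round(3),c["R"].round(2).tolist())
s=sensors.read_state();print(s["t"],s["tcp_pos"],np.round(s["tool_rot"],3).tolist())
E
```

```text
pics
top [[428.38657353015924, 0.0, 254.87018196038443], [0.0, 428.38657353015924, 185.2126376925811], [0.0, 0.0, 1.0]] [0.01770872 0.         0.         0.         0.        ] [0.411 0.022 1.158] [[-0.01, -1.0, 0.0], [-1.0, 0.01, -0.09], [0.09, -0.0, -1.0]]
scene [[411.5387255630936, 0.0, 254.149211991682], [0.0, 411.5387255630936, 191.25766638394396], [0.0, 0.0, 1.0]] [-0.15171183  0.          0.          0.          0.        ] [ 1.134 -0.174  1.035] [[0.27, 0.96, 0.01], [0.78, -0.22, -0.58], [-0.56, 0.16, -0.81]]
0.1 [ 0.14834888 -0.60681179  0.22690858] [[0.971, 0.238, -0.0], [0.238, -0.971, 0.001], [-0.0, -0.001, -1.0]]
```

View pics/top0.png

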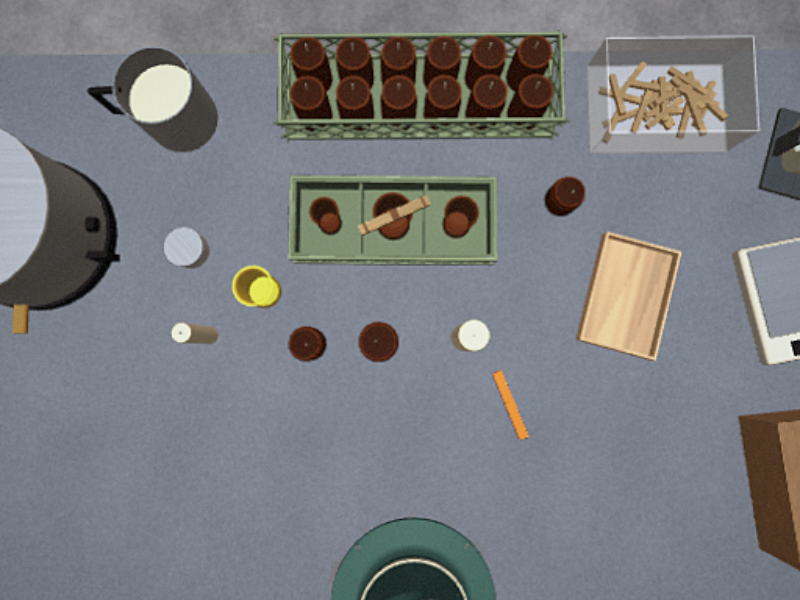

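View pics/scene0.png

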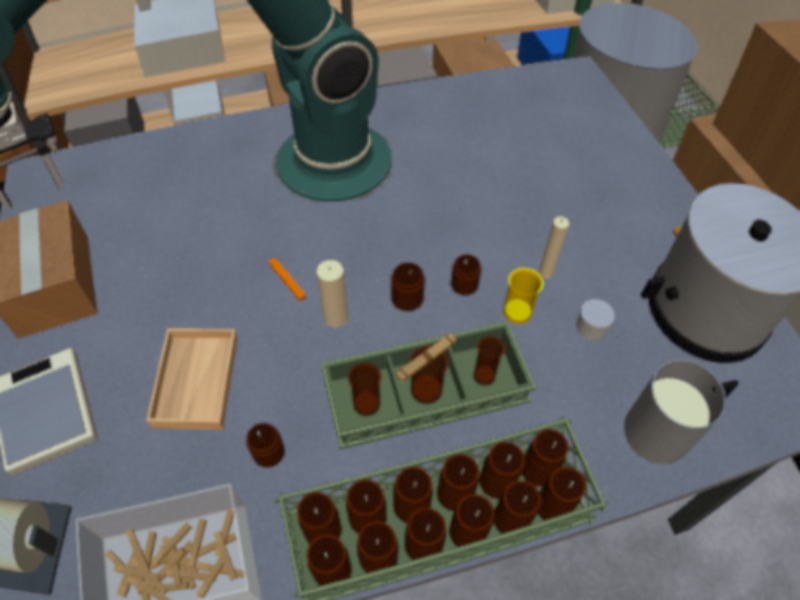

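Top view (800x600 scale): the wooden bar is at (394,215) across the centre sleeve. The left sleeve (323,210) looks narrow and the right one (461,212) middle-sized. The slim candle is at (181,333), the thick one at (473,335), and the tray at (631,296).

Things that could be mistaken:
- **Bar:** the orange bar (510,405) and the sticks in the clear box (665,100). I choose the wooden one at (394,215).
- **Sleeve:** the yellow sleeve (255,287). I choose the amber one under the bar.

```bash
cat > h.py <<'E'
import numpy as np, cv2
def ray(c,uv,z):
    uv=np.float64(uv).reshape(-1,1,2)
    n=cv2.undistortPoints(uv,c["mtx"],c["dist_coeffs"])[:,0]
    d=np.c_[n,np.ones(len(n))]@c["R"]; o=-c["R"].T@c["t"]
    return o+d*((z-o[2])/d[:,2])[:,None]
def cloud(c):
    h,w=c["depth"].shape; g=np.stack(np.meshgrid(np.arange(w),np.arange(h)),-1).reshape(-1,1,2).astype(float)
    n=cv2.undistortPoints(g,c["mtx"],c["dist_coeffs"])[:,0]
    P=np.c_[n,np.ones(len(n))]*c["depth"].reshape(-1,1)
    P=(P-c["t"])@c["R"]; P[c["depth"].ravel()==0]=np.nan
    return P.reshape(h,w,3)
def big(m,x0=0,y0=0,x1=512,y1=384):
    q=np.zeros_like(m);q[y0:y1,x0:x1]=m[y0:y1,x0:x1]
    cs,_=cv2.findContours(q,cv2.RETR_EXTERNAL,cv2.CHAIN_APPROX_NONE)
    return max(cs,key=cv2.contourArea)[:,0]
def circ(P):  # least squares circle
    A=np.c_[2*P[:,:2],np.ones(len(P))];s=np.linalg.lstsq(A,(P[:,:2]**2).sum(1),rcond=None)[0]
    return s[0],s[1],2*np.sqrt(s[2]+s[0]**2+s[1]**2)
E
python3 - <<'E'
from h import *; import pickle
d=pickle.load(open("v0.pkl","rb"));c=d["top"];im=c["color"];hsv=cv2.cvtColor(im,cv2.COLOR_RGB2HSV)
P=cloud(c);Z=P[...,2]
def at(x,y): 
    u,v=int(x/1.5625),int(y/1.5625); return im[v,u],hsv[v,u],P[v,u].round(4)
for n,xy in dict(slim=(181,333),thick=(473,340),bar=(380,222),barR=(420,204),tray=(630,300),tin=(182,246),jb=(307,343),ja=(378,342),jc=(567,192),table=(300,450),crateW=(292,220)).items(): print(n,*at(*xy))
# depth based: circles by top height
for n,(x0,y0,x1,y1),z in [("slim",(100,195,145,225),.155),("thick",(285,198,320,230),.15),("tin",(100,140,136,174),.048),("ja",(225,200,260,235),.078),("jb",(180,205,212,235),.066),("jc",(345,110,380,142),.066)]:
    m=(abs(Z-z)<.006).astype(np.uint8); k=big(m,x0,y0,x1,y1); w=ray(c,k,z); (cx,cy),r=cv2.minEnclosingCircle(w[:,:2].astype(np.float32)); print(n,len(k),np.round(circ(w),4),cx,cy,2*r,"px",k.mean(0))
# bar
m=(abs(Z-.117)<.006).astype(np.uint8);k=big(m,220,115,285,155);w=ray(c,k,.117);print("bar",cv2.minAreaRect((w[:,:2]*1000).astype(np.float32)))
# crate top / tray top
for n,(x0,y0,x1,y1),z in [("crate",(175,105,325,172),.06),("tray",(365,145,440,235),.03)]:
    m=(abs(Z-z)<.008).astype(np.uint8);k=big(m,x0,y0,x1,y1);w=ray(c,k,z);print(n,cv2.minAreaRect((w[:,:2]*1000).astype(np.float32)))
for n,(x0,x1) in dict(L=(190,228),C=(228,275),R=(275,316)).items():
    m=(abs(Z-.105)<.005);m[:,:x0]=0;m[:,x1:]=0;m[:110]=0;m[165:]=0
    v,u=np.nonzero(m);print(n,len(u), np.round(circ(ray(c,np.c_[u,v],.105)),4) if len(u)>5 else "")
cr=np.hstack([cv2.resize(im[105:175,180:330],None,fx=5,fy=5,interpolation=2)]);cv2.imwrite("pics/crop1.png",cr[:,:,::-1])
E
```

```text
slim [144 144 120] [ 30  42 144] [0.4439 0.3453 0.1599]
thick [233 235 221] [ 34  15 235] [ 0.4311 -0.0901  0.1483]
bar [200 167 121] [ 17 101 200] [0.6173 0.0484 0.117 ]
barR [186 158 114] [ 18  99 186] [ 0.6459 -0.0134  0.1213]
tray [231 205 158] [ 19  81 231] [ 0.4994 -0.3813 -0.0009]
tin [180 185 198] [112  23 198] [0.5933 0.3815 0.0504]
jb [71 47 30] [ 12 147  71] [0.4299 0.1699 0.0682]
ja [90 74 66] [10 68 90] [0.4313 0.0556 0.0771]
jc [67 40 29] [  9 145  67] [ 0.6777 -0.2597  0.0646]
table [124 130 139] [108  28 139] [0.2489 0.1887 0.0007]
crateW [136 151 116] [ 43  59 151] [0.6352 0.198  0.0593]
slim 35 [0.4448 0.3452 0.0274] 0.4443938434123993 0.34488922357559204 0.029670273885130882 px [115.71428571 212.74285714]
thick 55 [ 0.4371 -0.0911  0.0448] 0.43716296553611755 -0.09102397412061691 0.047000519931316376 px [302.6        214.34545455]
tin 69 [0.5914 0.3797 0.0629] 0.5914829969406128 0.3793160021305084 0.06545902043581009 px [117.13043478 158.02898551]
ja 64 [0.43   0.0546 0.0573] 0.4301310181617737 0.054656434804201126 0.05930715054273605 px [241.4375   218.515625]
jb 57 [0.4284 0.1743 0.0494] 0.4281040132045746 0.17438845336437225 0.05203855782747269 px [194.29824561 219.70175439]
jc 55 [ 0.675  -0.2656  0.0502] 0.675246000289917 -0.26495999097824097 0.053430117666721344 px [364.32727273 123.        ]
bar ((628.8375244140625, 26.82256317138672), (17.262550354003906, 119.64252471923828), 24.6506290435791)
crate ((635.1949462890625, 29.826019287109375), (345.5313720703125, 142.4348907470703), 89.0109634399414)
tray ((505.42645263671875, -371.37994384765625), (132.25645446777344, 190.21563720703125), 73.98918151855469)
L 122 [0.6374 0.1393 0.0418]
C 160 [0.6348 0.0291 0.061 ]
R 150 [ 0.6339 -0.0799  0.0493]
```

View pics/crop1.png

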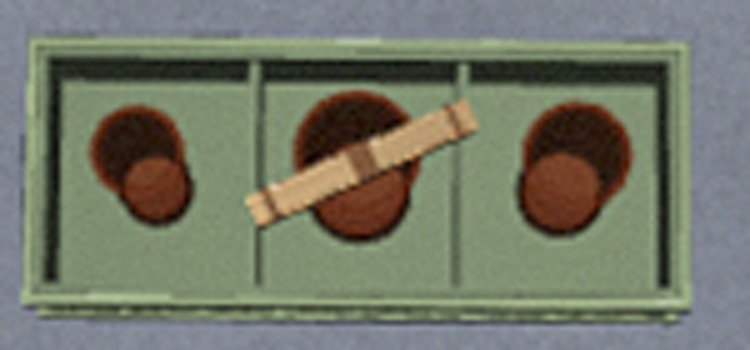

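The crop shows the wooden bar at about (360,160), across the largest (centre) sleeve. The rim fits give 42 mm (left, narrow), 61 mm (centre, wide) and 49 mm (right, middle), which match the sizes given. Next I check the cardboard box height along the first path.

```bash
python3 - <<'E'
from h import *; import pickle
d=pickle.load(open("v0.pkl","rb"))
for n in d:
    P=cloud(d[n]).reshape(-1,3)
    for xa in np.arange(.05,.65,.1):
        print(n,round(xa,2),[ (lambda q: round(float(np.nanpercentile(q[:,2],98)),3) if len(q)>8 else None)(P[(abs(P[:,0]-xa)<.05)&(abs(P[:,1]-y)<.05)]) for y in (-.75,-.65,-.55,-.45,-.35,-.25)])
c=d["scene"];h=cv2.cvtColor(c["color"],cv2.COLOR_RGB2HSV);P=cloud(c);Z=P[...,2]
for nm,(x0,y0,x1,y1),z in [("slim",(345,130,375,185),.155),("thick",(195,160,230,215),.15)]:
    m=(abs(Z-z)<.006).astype(np.uint8);k=big(m,x0,y0,x1,y1);w=ray(c,k,z);(cx,cy),r=cv2.minEnclosingCircle(w[:,:2].astype(np.float32));print(nm,np.round(circ(w),4),cx,cy,2*r)
m=(abs(Z-.117)<.006).astype(np.uint8);k=big(m,245,205,300,250);w=ray(c,k,.117);print("bar",cv2.minAreaRect((w[:,:2]*1000).astype(np.float32)))
for n,(x0,x1) in dict(R=(218,248),C=(255,290),L=(298,330)).items():
    m=(abs(Z-.105)<.005);m[:,:x0]=0;m[:,x1:]=0;m[:205]=0;m[275:]=0
    v,u=np.nonzero(m);print(n,len(u), np.round(circ(ray(c,np.c_[u,v],.105)),4) if len(u)>5 else "")
E
```

```text
top 0.05 [None, 0.004, 0.094, 0.004, 0.004, 0.004]
top 0.15 [None, None, 0.121, 0.004, 0.004, 0.004]
top 0.25 [None, None, 0.122, 0.004, 0.004, 0.004]
top 0.35 [None, 0.048, 0.116, 0.005, 0.004, 0.004]
top 0.45 [None, 0.042, 0.04, 0.03, 0.03, 0.028]
top 0.55 [None, 0.043, 0.041, 0.031, 0.03, 0.004]
scene 0.05 [None, 0.124, 0.121, 0.005, 0.005, 0.005]
scene 0.15 [0.124, 0.344, 0.572, 0.599, 0.005, 0.005]
scene 0.25 [0.122, 0.124, 0.123, 0.005, 0.005, 0.005]
scene 0.35 [0.096, 0.122, 0.117, 0.004, 0.004, 0.004]
scene 0.45 [0.042, 0.042, 0.04, 0.03, 0.031, 0.03]
scene 0.55 [0.043, 0.043, 0.042, 0.031, 0.031, 0.005]
slim [0.4466 0.3448 0.0311] 0.4469722509384155 0.34353339672088623 0.03750699758529663
thick [ 0.4407 -0.0915  0.0459] 0.4416291415691376 -0.09171918779611588 0.05045399069786072
bar ((632.1320190429688, 26.083587646484375), (18.942750930786133, 122.5864486694336), 24.29161262512207)
R 139 [ 0.6364 -0.0802  0.0494]
C 141 [0.6396 0.0262 0.0626]
L 103 [0.6397 0.1376 0.0422]
```

Both cameras agree to about 3 mm, so I use the average, and the path is clear. Positions used:

| Item | x (m) | y (m) | Note |
|---|---|---|---|
| Bar | .6305 | .0265 | angle 24.5° |
| Wide sleeve | .637 | .0287 | |
| Narrow sleeve | .6386 | .1385 | |
| Thick candle | .439 | -.0912 | |
| Slim candle | .4457 | .345 | |

Moving toward the bar.

Call:
step_arm(
  commands=[
    [0.25,0.33,0,0,0,0.023],
    [0.5,0.66,0,0,0,0.046],
    [0.753,0.99,0,0,0,0.07],
  ],
  gripper=0.6,
)

```text
t: 0.35
tcp_pos: [0.209, -0.5266, 0.2269]
tool_rot: [[0.895, 0.446, -0.001], [0.446, -0.895, 0.001], [-0.0, -0.001, -1.0]]
wrist_force: [1.0, -0.7, -0.3]
gripper_width: 0.0772
grip_force: 0.0
```

Call:
step_arm(
  commands=[
    [0.25,0.33,0,0,0,0.023],
    [0.5,0.66,0,0,0,0.046],
    [0.753,0.99,0,0,0,0.07],
  ],
)

```text
t: 0.6
tcp_pos: [0.2695, -0.4471, 0.2272]
tool_rot: [[0.776, 0.631, -0.0], [0.631, -0.776, 0.0], [-0.0, -0.001, -1.0]]
wrist_force: [-0.2, -0.7, 0.5]
gripper_width: 0.0584
grip_force: 0.0
```

Call:
step_arm(
  commands=[
    [0.25,0.33,0,0,0,0.023],
    [0.5,0.66,0,0,0,0.046],
    [0.753,0.99,0,0,0,0.07],
  ],
)

```text
t: 0.85
tcp_pos: [0.3297, -0.368, 0.2274]
tool_rot: [[0.619, 0.785, -0.0], [0.785, -0.619, 0.0], [-0.0, -0.0, -1.0]]
wrist_force: [0.7, -0.3, -0.9]
gripper_width: 0.0564
grip_force: 0.0
```

Call:
step_arm(
  commands=[
    [0.25,0.33,0,0,0,0.023],
    [0.5,0.66,0,0,0,0.046],
    [0.753,0.99,0,0,0,0.07],
  ],
)

```text
t: 1.1
tcp_pos: [0.3899, -0.2888, 0.2274]
tool_rot: [[0.433, 0.901, -0.0], [0.901, -0.433, -0.0], [-0.0, -0.0, -1.0]]
wrist_force: [0.5, -0.9, -0.6]
gripper_width: 0.0563
grip_force: 0.0
```

Call:
step_arm(
  commands=[
    [0.25,0.33,0,0,0,0.023],
    [0.5,0.66,0,0,0,0.046],
    [0.753,0.99,0,0,0,0.07],
  ],
)

```text
t: 1.35
tcp_pos: [0.4502, -0.2096, 0.2274]
tool_rot: [[0.226, 0.974, -0.0], [0.974, -0.226, -0.0], [-0.0, -0.0, -1.0]]
wrist_force: [0.8, -0.7, 0.7]
gripper_width: 0.0564
grip_force: 0.0
```

Call:
step_arm(
  commands=[
    [0.25,0.33,0,0,0,0.023],
    [0.5,0.66,0,0,0,0.046],
    [0.753,0.99,0,0,0,0.07],
  ],
)

```text
t: 1.6
tcp_pos: [0.5105, -0.1305, 0.2274]
tool_rot: [[0.008, 1.0, -0.0], [1.0, -0.008, -0.0], [-0.0, -0.0, -1.0]]
wrist_force: [1.1, -0.5, 0.4]
gripper_width: 0.0562
grip_force: 0.0
```

Call:
step_arm(
  commands=[
    [0.25,0.33,0,0,0,0.023],
    [0.5,0.66,0,0,0,0.046],
    [0.753,0.99,0,0,0,0.07],
  ],
)

```text
t: 1.85
tcp_pos: [0.5707, -0.0513, 0.2273]
tool_rot: [[-0.21, 0.978, -0.0], [0.978, 0.21, -0.0], [-0.0, -0.0, -1.0]]
wrist_force: [0.6, -0.6, 0.6]
gripper_width: 0.0565
grip_force: 0.0
```

Call:
step_arm(
  commands=[
    [0.25,0.33,0,0,0,0.023],
    [0.5,0.66,0,0,0,0.046],
    [0.753,0.985,0,0,0,0.07],
    [0.753,0.985,0,0,0,0.07],
  ],
)

```text
t: 2.18
tcp_pos: [0.632, 0.032, 0.2268]
tool_rot: [[-0.425, 0.905, -0.0], [0.905, 0.425, 0.003], [0.003, 0.001, -1.0]]
wrist_force: [-0.3, 0.9, -0.3]
gripper_width: 0.0561
grip_force: 0.0
```

Call:
step_arm(
  commands=[
    [0,0,-0.25,0,0,0],
    [0,0,-0.5,0,0,0],
    [0,0,-0.75,0,0,0],
    [0,0,-0.75,0,0,0],
  ],
)

```text
t: 2.52
tcp_pos: [0.6285, 0.0257, 0.1636]
tool_rot: [[-0.415, 0.91, -0.005], [0.91, 0.415, -0.0], [0.002, -0.005, -1.0]]
wrist_force: [-0.6, -1.0, -0.8]
gripper_width: 0.0565
grip_force: 0.0
```

Call:
step_arm(
  commands=[
    [0,0,-0.12,0,0,0],
    [0,0,-0.24,0,0,0],
    [0,0,-0.36,0,0,0],
    [0,0,-0.47,0,0,0],
    [0,0,-0.47,0,0,0],
    [0,0,-0.47,0,0,0],
    [0,0,-0.47,0,0,0],
  ],
)

```text
t: 3.1
tcp_pos: [0.6306, 0.0262, 0.1302]
tool_rot: [[-0.415, 0.91, 0.0], [0.91, 0.415, -0.0], [-0.0, 0.0, -1.0]]
wrist_force: [-0.6, -0.3, -0.1]
gripper_width: 0.0564
grip_force: 0.0
```

```bash
python3 - <<'E'
from rig import vision
import cv2
c=vision.read_camera("top");im=c["color"][90:190,190:310];d=vision.read_camera("scene")["color"][170:270,220:340]
import numpy as np
cv2.imwrite("pics/b.png",cv2.resize(np.hstack([im,d])[:,:,::-1],(800,333),interpolation=2))
E
```

```text
(no output)
```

View pics/b.png

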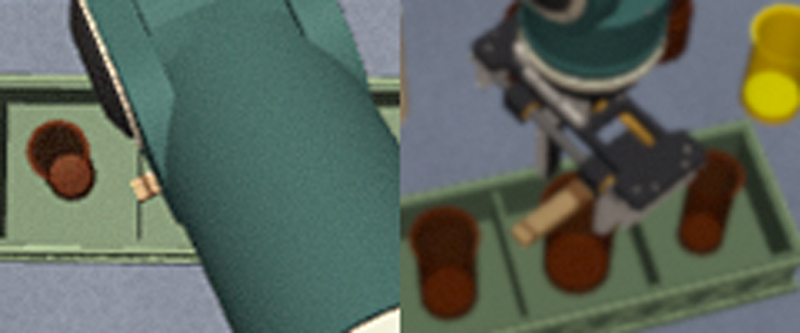

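The scene crop shows the open fingers straddling the bar near its middle. I go slightly lower, close and lift.

Call:
step_arm(
  commands=[
    [0,0,-0.018,0,0,0],
    [0,0,-0.018,0,0,0],
    [0,0,-0.018,0,0,0],
    [0,0,-0.018,0,0,0],
    [0,0,-0.018,0,0,0],
    [0,0,-0.018,0,0,0],
    [0,0,-0.018,0,0,0],
  ],
  gripper=0,
  force=12,
)

```text
t: 3.78
tcp_pos: [0.6304, 0.0261, 0.1284]
tool_rot: [[-0.415, 0.91, 0.0], [0.91, 0.415, -0.0], [-0.0, -0.0, -1.0]]
wrist_force: [0.5, 0.9, -0.8]
gripper_width: 0.016
grip_force: 12.0
```

Call:
step_arm(
  commands=[
    [0,0,0.1,0,0,0],
    [0,0,0.3,0,0,0],
    [0,0,0.55,0,0,0],
    [0,0,0.8,0,0,0],
    [0,0,0.9,0,0,0],
    [0,0,0.9,0,0,0],
  ],
)

```text
t: 4.28
tcp_pos: [0.6312, 0.0262, 0.2026]
tool_rot: [[-0.415, 0.91, 0.003], [0.91, 0.415, -0.0], [-0.001, 0.003, -1.0]]
wrist_force: [0.9, -0.8, -0.1]
gripper_width: 0.0157
grip_force: 12.0
```

Call:
step_arm(
  commands=[
    [-0.08,-0.25,0,0,0,-0.036],
    [-0.155,-0.5,0,0,0,-0.072],
    [-0.23,-0.75,0,0,0,-0.109],
    [-0.309,-0.995,0,0,0,-0.145],
  ],
)

```text
t: 4.62
tcp_pos: [0.6048, -0.0545, 0.1993]
tool_rot: [[0.033, 0.999, -0.001], [0.999, -0.033, 0.0], [-0.0, -0.001, -1.0]]
wrist_force: [-0.8, -0.4, -0.2]
gripper_width: 0.0155
grip_force: 12.0
```

Call:
step_arm(
  commands=[
    [-0.08,-0.25,0,0,0,-0.036],
    [-0.155,-0.5,0,0,0,-0.072],
    [-0.23,-0.75,0,0,0,-0.109],
    [-0.309,-0.995,0,0,0,-0.145],
  ],
)

```text
t: 4.95
tcp_pos: [0.5801, -0.1342, 0.1993]
tool_rot: [[0.47, 0.883, -0.001], [0.883, -0.47, 0.0], [-0.0, -0.001, -1.0]]
wrist_force: [0.3, -0.7, -0.8]
gripper_width: 0.0159
grip_force: 12.0
```

Call:
step_arm(
  commands=[
    [-0.08,-0.25,0,0,0,-0.036],
    [-0.155,-0.5,0,0,0,-0.072],
    [-0.23,-0.75,0,0,0,-0.109],
    [-0.309,-0.995,0,0,0,-0.145],
  ],
)

```text
t: 5.28
tcp_pos: [0.5553, -0.2137, 0.1993]
tool_rot: [[0.81, 0.586, -0.001], [0.586, -0.81, 0.0], [-0.001, -0.001, -1.0]]
wrist_force: [-0.3, 1.2, 0.7]
gripper_width: 0.0157
grip_force: 12.0
```

Call:
step_arm(
  commands=[
    [-0.08,-0.25,0,0,0,-0.036],
    [-0.155,-0.5,0,0,0,-0.072],
    [-0.23,-0.75,0,0,0,-0.109],
    [-0.309,-0.995,0,0,0,-0.145],
  ],
)

```text
t: 5.62
tcp_pos: [0.5306, -0.2932, 0.1993]
tool_rot: [[0.985, 0.17, -0.001], [0.17, -0.985, 0.0], [-0.001, -0.001, -1.0]]
wrist_force: [0.6, 0.3, -0.0]
gripper_width: 0.0155
grip_force: 12.0
```

Call:
step_arm(
  commands=[
    [-0.08,-0.25,0,0,0,-0.036],
    [-0.155,-0.5,0,0,0,-0.072],
    [-0.23,-0.75,0,0,0,-0.109],
    [-0.309,-0.995,0,0,0,-0.145],
    [-0.309,-0.995,0,0,0,-0.145],
    [-0.309,-0.995,0,0,0,-0.145],
  ],
)

```text
t: 6.12
tcp_pos: [0.5058, -0.3726, 0.1992]
tool_rot: [[0.961, -0.276, -0.002], [-0.276, -0.961, 0.0], [-0.002, 0.0, -1.0]]
wrist_force: [0.6, 0.3, -0.5]
gripper_width: 0.0157
grip_force: 12.0
```

Call:
step_arm(
  commands=[
    [0,0,-0.25,0,0,0],
    [0,0,-0.5,0,0,0],
    [0,0,-0.75,0,0,0],
    [0,0,-1,0,0,0],
    [0,0,-1,0,0,0],
    [0,0,-1,0,0,0],
  ],
)

```text
t: 6.62
tcp_pos: [0.5066, -0.3708, 0.1196]
tool_rot: [[0.962, -0.273, -0.002], [-0.273, -0.962, 0.002], [-0.002, -0.001, -1.0]]
wrist_force: [-0.3, -0.4, 0.5]
gripper_width: 0.0163
grip_force: 12.0
```

Call:
step_arm(
  commands=[
    [0,0,-0.25,0,0,0],
    [0,0,-0.5,0,0,0],
    [0,0,-0.75,0,0,0],
    [0,0,-0.9,0,0,0],
    [0,0,-1,0,0,0],
    [0,0,-1,0,0,0],
    [0,0,-1,0,0,0],
  ],
)

```text
t: 7.2
tcp_pos: [0.5072, -0.3721, 0.0412]
tool_rot: [[0.962, -0.275, 0.001], [-0.275, -0.962, -0.0], [0.001, 0.0, -1.0]]
wrist_force: [0.1, 0.5, -0.4]
gripper_width: 0.0157
grip_force: 12.0
```

Call:
step_arm(
  commands=[
    [0,0,-0.04,0,0,0],
    [0,0,-0.08,0,0,0],
    [0,0,-0.12,0,0,0],
    [0,0,-0.14,0,0,0],
    [0,0,-0.14,0,0,0],
    [0,0,-0.14,0,0,0],
  ],
)

```text
t: 7.7
tcp_pos: [0.5068, -0.3719, 0.0292]
tool_rot: [[0.961, -0.275, -0.0], [-0.275, -0.961, 0.0], [-0.0, -0.0, -1.0]]
wrist_force: [0.3, -0.1, 0.1]
gripper_width: 0.016
grip_force: 12.0
```

Call:
step_arm(
  commands=[
    [0,0,-0.01,0,0,0],
    [0,0,-0.02,0,0,0],
    [0,0,-0.02,0,0,0],
  ],
)

```text
t: 7.95
tcp_pos: [0.5067, -0.3719, 0.0275]
tool_rot: [[0.961, -0.275, -0.0], [-0.275, -0.961, 0.0], [-0.0, -0.0, -1.0]]
wrist_force: [-0.8, 0.4, -0.2]
gripper_width: 0.0156
grip_force: 12.0
```

Call:
step_arm(
  commands=[
    [0,0,0,0,0,0],
    [0,0,0,0,0,0],
    [0,0,0,0,0,0],
    [0,0,0,0,0,0],
  ],
  gripper=0.4,
)

```text
t: 8.28
tcp_pos: [0.5068, -0.3719, 0.0276]
tool_rot: [[0.961, -0.275, 0.0], [-0.275, -0.961, 0.0], [0.0, -0.0, -1.0]]
wrist_force: [-0.2, -0.9, 0.4]
gripper_width: 0.0367
grip_force: 0.0
```

Call:
step_arm(
  commands=[
    [0,0,0.15,0,0,0],
    [0,0,0.4,0,0,0],
    [0,0,0.7,0,0,0],
    [0,0,1,0,0,0],
  ],
)

```text
t: 8.62
tcp_pos: [0.5066, -0.3718, 0.1092]
tool_rot: [[0.961, -0.275, -0.0], [-0.275, -0.961, 0.0], [-0.0, -0.0, -1.0]]
wrist_force: [-0.2, -1.0, -0.5]
gripper_width: 0.0376
grip_force: 0.0
```

Call:
step_arm(
  commands=[
    [0,0,0.4,0,0,0],
    [0,0,0.8,0,0,0],
    [0,0,1,0,0,0],
  ],
  gripper=0.9,
)

```text
t: 8.87
tcp_pos: [0.5076, -0.3725, 0.1926]
tool_rot: [[0.961, -0.275, 0.004], [-0.275, -0.961, -0.002], [0.004, 0.001, -1.0]]
wrist_force: [0.6, -0.4, -0.1]
gripper_width: 0.0538
grip_force: 0.0
```

Call:
step_arm(
  commands=[
    [0,0,0.3,0,0,0.031],
    [-0.07,0.29,0.3,0,0,0.062],
    [-0.14,0.58,0.3,0,0,0.093],
    [-0.212,0.877,0.3,0,0,0.125],
  ],
)

```text
t: 9.2
tcp_pos: [0.4894, -0.3011, 0.2128]
tool_rot: [[0.993, 0.118, 0.001], [0.118, -0.993, -0.001], [0.001, 0.001, -1.0]]
wrist_force: [0.6, 0.1, -0.0]
gripper_width: 0.0807
grip_force: 0.0
```

Call:
step_arm(
  commands=[
    [-0.05,0.22,0,0,0,0.031],
    [-0.1,0.44,0,0,0,0.062],
    [-0.16,0.66,0,0,0,0.093],
    [-0.212,0.877,0,0,0,0.125],
  ],
)

```text
t: 9.53
tcp_pos: [0.4724, -0.2307, 0.2126]
tool_rot: [[0.872, 0.49, 0.0], [0.49, -0.872, -0.001], [0.0, 0.001, -1.0]]
wrist_force: [0.3, 0.5, 0.2]
gripper_width: 0.0849
grip_force: 0.0
```

Call:
step_arm(
  commands=[
    [-0.05,0.22,0,0,0,0.031],
    [-0.1,0.44,0,0,0,0.062],
    [-0.16,0.66,0,0,0,0.093],
    [-0.212,0.877,0,0,0,0.125],
  ],
)

```text
t: 9.87
tcp_pos: [0.4555, -0.1606, 0.2125]
tool_rot: [[0.618, 0.786, 0.0], [0.786, -0.618, -0.001], [-0.0, 0.001, -1.0]]
wrist_force: [0.1, 0.5, -0.8]
gripper_width: 0.085
grip_force: 0.0
```

Call:
step_arm(
  commands=[
    [-0.05,0.22,0,0,0,0.031],
    [-0.1,0.44,0,0,0,0.062],
    [-0.16,0.66,0,0,0,0.093],
    [-0.212,0.877,0,0,0,0.125],
    [-0.212,0.877,0,0,0,0.125],
    [-0.212,0.877,0,0,0,0.125],
    [-0.212,0.877,0,0,0,0.125],
    [-0.212,0.877,0,0,0,0.125],
  ],
)

```text
t: 10.53
tcp_pos: [0.4391, -0.092, 0.2119]
tool_rot: [[0.277, 0.961, 0.0], [0.961, -0.277, -0.0], [-0.0, 0.0, -1.0]]
wrist_force: [0.1, 1.3, 0.4]
gripper_width: 0.0845
grip_force: 0.0
```

```bash
python3 - <<'E'
from rig import vision
import cv2, numpy as np
c=vision.read_camera("top")["color"];d=vision.read_camera("scene")["color"]
im=np.hstack([cv2.resize(c[90:250,250:450],(400,320)),cv2.resize(d[130:290,80:280],(400,320))])
cv2.imwrite("pics/c.png",im[:,:,::-1])
E
```

```text
(no output)
```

View pics/c.png

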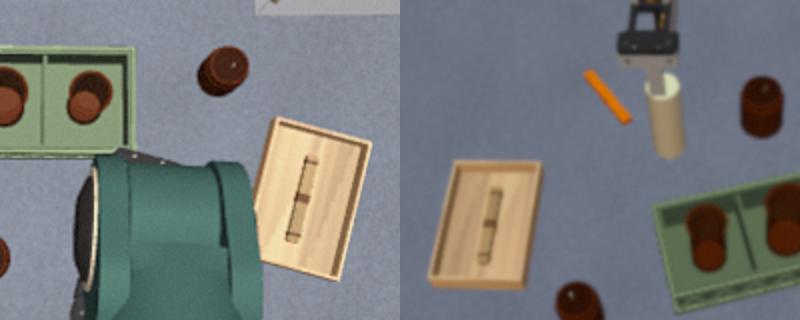

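The bar lies flat in the tray, at about (300,200) in the left half. The gripper is above the thick candle, at about (665,110) in the right half. I descend and grip.

Call:
step_arm(
  commands=[
    [0,0,-0.2,0,0,0],
    [0,0,-0.4,0,0,0],
    [0,0,-0.6,0,0,0],
    [0,0,-0.8,0,0,0],
    [0,0,-1,0,0,0],
    [0,0,-1,0,0,0],
  ],
)

```text
t: 11.13
tcp_pos: [0.4376, -0.0914, 0.1293]
tool_rot: [[0.276, 0.961, -0.004], [0.961, -0.276, 0.001], [0.0, -0.004, -1.0]]
wrist_force: [-1.1, 0.2, -0.3]
gripper_width: 0.0845
grip_force: 0.0
```

Call:
step_arm(
  commands=[
    [0,0,-0.1,0,0,0],
    [0,0,-0.1,0,0,0],
    [0,0,-0.1,0,0,0],
    [0,0,-0.1,0,0,0],
  ],
)

```text
t: 11.47
tcp_pos: [0.4393, -0.0914, 0.1242]
tool_rot: [[0.275, 0.961, 0.001], [0.961, -0.275, -0.0], [-0.0, 0.001, -1.0]]
wrist_force: [-0.1, 0.3, 0.7]
gripper_width: 0.0846
grip_force: 0.0
```

Call:
step_arm(
  commands=[
    [0,0,0,0,0,0],
    [0,0,0,0,0,0],
    [0,0,0,0,0,0],
    [0,0,0,0,0,0],
    [0,0,0,0,0,0],
    [0,0,0,0,0,0],
    [0,0,0,0,0,0],
    [0,0,0,0,0,0],
  ],
  gripper=0,
  force=20,
)

```text
t: 12.13
tcp_pos: [0.4389, -0.0913, 0.1236]
tool_rot: [[0.275, 0.961, -0.0], [0.961, -0.275, 0.0], [-0.0, -0.0, -1.0]]
wrist_force: [-0.4, 0.2, -0.9]
gripper_width: 0.047
grip_force: 20.0
```

Width is 47.0 mm, so the candle is held. Lifting 130 mm, then pictures to measure the sleeve and how the candle hangs.

Call:
step_arm(
  commands=[
    [0,0,0.1,0,0,0],
    [0,0,0.3,0,0,0],
    [0,0,0.55,0,0,0],
    [0,0,0.8,0,0,0],
    [0,0,1,0,0,0],
  ],
)

```text
t: 12.55
tcp_pos: [0.439, -0.0911, 0.2054]
tool_rot: [[0.275, 0.962, 0.0], [0.962, -0.275, -0.0], [0.0, 0.0, -1.0]]
wrist_force: [0.1, -0.9, -1.8]
gripper_width: 0.0469
grip_force: 20.0
```

Call:
step_arm(
  commands=[
    [0,0,0.2,0,0,0],
    [0,0,0.45,0,0,0],
    [0,0,0.63,0,0,0],
    [0,0,0.63,0,0,0],
  ],
)

```text
t: 12.88
tcp_pos: [0.4399, -0.0913, 0.2568]
tool_rot: [[0.275, 0.961, 0.004], [0.961, -0.275, -0.001], [-0.0, 0.004, -1.0]]
wrist_force: [-0.2, 0.3, -1.5]
gripper_width: 0.0469
grip_force: 20.0
```

```bash
python3 - <<'E'
from rig import vision,sensors
from h import *
s=sensors.read_state();print(s["tcp_pos"],s["wrist_force"],s["gripper_width"])
for n,wins in dict(top=dict(R=(275,316,110,165),C=(228,275,110,165),L=(190,228,110,165)),scene=dict(R=(218,248,205,275),C=(255,290,205,275),L=(298,330,205,275))).items():
    c=vision.read_camera(n);P=cloud(c);Z=P[...,2];im=c["color"]
    for k,(x0,x1,y0,y1) in wins.items():
        m=(abs(Z-.105)<.005);m[:,:x0]=0;m[:,x1:]=0;m[:y0]=0;m[y1:]=0
        v,u=np.nonzero(m)
        if len(u)<9: print(n,k,len(u));continue
        w=ray(c,np.c_[u,v],.105);(cx,cy),r=cv2.minEnclosingCircle(w[:,:2].astype(np.float32))
        print(n,k,len(u),np.round(circ(w),4),np.round([cx,cy,2*r],4))
cv2.imwrite("pics/d.png",cv2.resize(im[120:290,170:380],(800,600))[:,:,::-1])
E
```

```text
[ 0.43989157 -0.0912875   0.25680496] [-0.23501525  0.26990847 -1.45750315] 0.04692684160398786
top R 153 [ 0.6339 -0.08    0.0493] [ 0.634  -0.0799  0.0557]
top C 185 [0.6353 0.0294 0.0584] [0.6359 0.0296 0.0647]
top L 119 [0.6377 0.1393 0.042 ] [0.6376 0.1395 0.0477]
scene R 131 [ 0.6363 -0.0804  0.0498] [ 0.6357 -0.0804  0.0563]
scene C 159 [0.6385 0.0296 0.0579] [0.6375 0.03   0.0652]
scene L 110 [0.6399 0.1375 0.0419] [0.6393 0.1377 0.0485]
```

View pics/d.png

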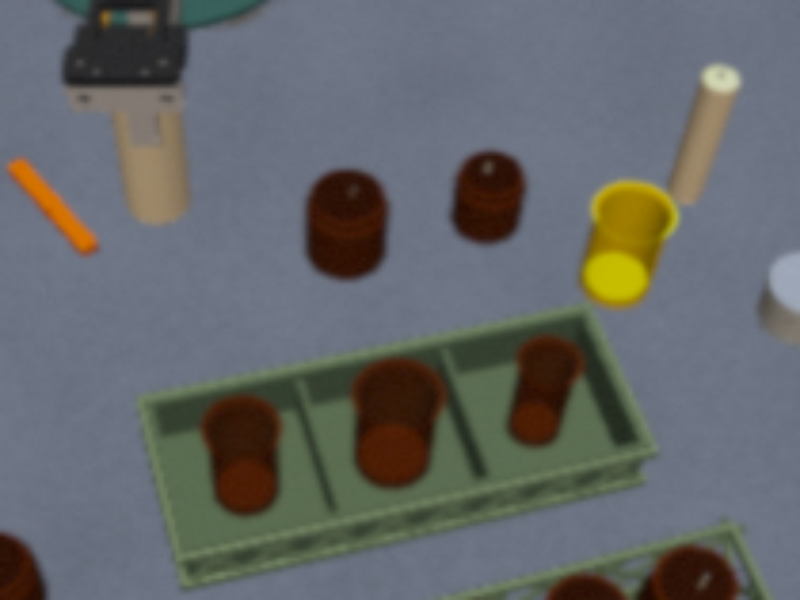

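The candle hangs upright and the sleeve is clear. The wide sleeve is at (.637,.0293). Carrying it over.

Call:
step_arm(
  commands=[
    [0.2,0.12,0,0,0,0],
    [0.4,0.25,0,0,0,0],
    [0.6,0.37,0,0,0,0],
    [0.825,0.503,0,0,0,0],
  ],
)

```text
t: 13.32
tcp_pos: [0.5048, -0.0506, 0.2526]
tool_rot: [[0.275, 0.961, -0.002], [0.961, -0.275, 0.0], [-0.0, -0.002, -1.0]]
wrist_force: [0.0, 0.1, -2.3]
gripper_width: 0.0471
grip_force: 20.0
```

Call:
step_arm(
  commands=[
    [0.2,0.12,0,0,0,0],
    [0.4,0.25,0,0,0,0],
    [0.6,0.37,0,0,0,0],
    [0.825,0.503,0,0,0,0],
  ],
)

```text
t: 13.65
tcp_pos: [0.5709, -0.0104, 0.2523]
tool_rot: [[0.275, 0.961, -0.002], [0.961, -0.275, 0.0], [-0.0, -0.002, -1.0]]
wrist_force: [0.1, -1.0, -1.9]
gripper_width: 0.0464
grip_force: 20.0
```

Call:
step_arm(
  commands=[
    [0.2,0.12,0,0,0,0],
    [0.4,0.25,0,0,0,0],
    [0.6,0.37,0,0,0,0],
    [0.75,0.45,0,0,0,0],
    [0.825,0.502,0,0,0,0],
    [0.825,0.502,0,0,0,0],
    [0.825,0.502,0,0,0,0],
    [0.825,0.502,0,0,0,0],
    [0.825,0.502,0,0,0,0],
  ],
)

```text
t: 14.4
tcp_pos: [0.6364, 0.0287, 0.254]
tool_rot: [[0.276, 0.961, -0.0], [0.961, -0.276, -0.0], [-0.0, -0.0, -1.0]]
wrist_force: [-0.8, -0.3, -2.3]
gripper_width: 0.047
grip_force: 20.0
```

Call:
step_arm(
  commands=[
    [0,0,-0.06,0,0,0],
    [0,0,-0.12,0,0,0],
    [0,0,-0.18,0,0,0],
    [0,0,-0.24,0,0,0],
    [0,0,-0.29,0,0,0],
    [0,0,-0.29,0,0,0],
    [0,0,-0.29,0,0,0],
  ],
)

```text
t: 14.98
tcp_pos: [0.6368, 0.0294, 0.2305]
tool_rot: [[0.275, 0.961, -0.001], [0.961, -0.275, 0.0], [-0.0, -0.001, -1.0]]
wrist_force: [-0.1, 0.8, -1.6]
gripper_width: 0.0466
grip_force: 20.0
```

```bash
python3 - <<'E'
from rig import vision,sensors
import cv2
s=sensors.read_state();print(s["tcp_pos"],s["wrist_force"])
d=vision.read_camera("scene")["color"]
cv2.imwrite("pics/e.png",cv2.resize(d[150:270,200:360],(800,600),interpolation=2)[:,:,::-1])
E
```

```text
[0.6368126  0.02943772 0.23050209] [-0.09230619  0.7844506  -1.60332524]
```

View pics/e.png

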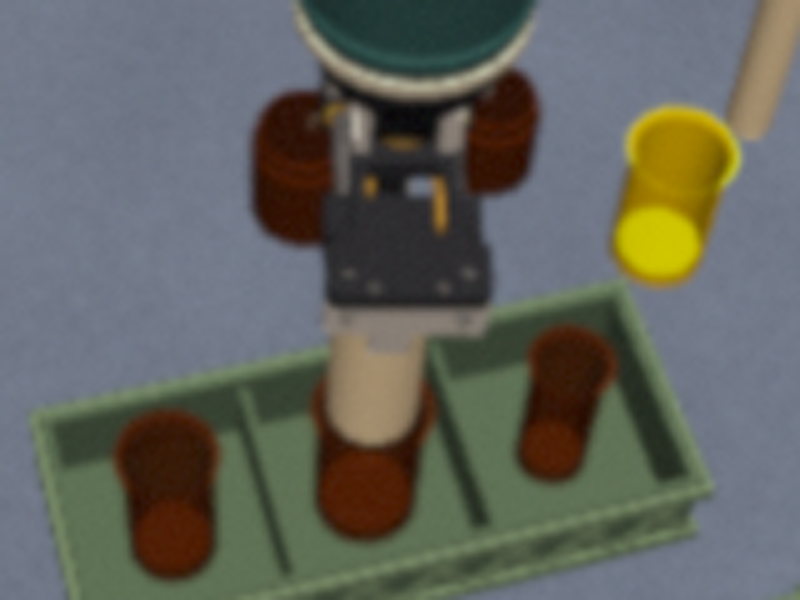

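The candle sits centred over the wide sleeve's mouth (375,410 in the crop), about 2 mm above it. Lowering in small steps while watching the force.

Call:
step_arm(
  commands=[
    [0,0,-0.03,0,0,0],
    [0,0,-0.06,0,0,0],
    [0,0,-0.09,0,0,0],
    [0,0,-0.09,0,0,0],
  ],
)

```text
t: 15.37
tcp_pos: [0.6367, 0.0293, 0.223]
tool_rot: [[0.275, 0.961, -0.001], [0.961, -0.275, -0.0], [-0.0, -0.001, -1.0]]
wrist_force: [0.2, 0.1, -1.2]
gripper_width: 0.047
grip_force: 20.0
```

Call:
step_arm(
  commands=[
    [0,0,-0.02,0,0,0],
    [0,0,-0.04,0,0,0],
    [0,0,-0.06,0,0,0],
    [0,0,-0.06,0,0,0],
  ],
)

```text
t: 15.7
tcp_pos: [0.6368, 0.0294, 0.2184]
tool_rot: [[0.275, 0.961, -0.0], [0.961, -0.275, -0.0], [-0.0, -0.0, -1.0]]
wrist_force: [-1.0, 0.8, -3.1]
gripper_width: 0.0469
grip_force: 20.0
```

Call:
step_arm(
  commands=[
    [0,0,-0.04,0,0,0],
    [0,0,-0.08,0,0,0],
    [0,0,-0.12,0,0,0],
    [0,0,-0.16,0,0,0],
    [0,0,-0.2,0,0,0],
    [0,0,-0.2,0,0,0],
  ],
)

```text
t: 16.2
tcp_pos: [0.6366, 0.0293, 0.2019]
tool_rot: [[0.275, 0.961, -0.001], [0.961, -0.275, -0.0], [-0.0, -0.001, -1.0]]
wrist_force: [0.3, -0.7, -2.3]
gripper_width: 0.0469
grip_force: 20.0
```

Call:
step_arm(
  commands=[
    [0,0,-0.08,0,0,0],
    [0,0,-0.16,0,0,0],
    [0,0,-0.24,0,0,0],
    [0,0,-0.32,0,0,0],
    [0,0,-0.38,0,0,0],
    [0,0,-0.38,0,0,0],
  ],
)

```text
t: 16.7
tcp_pos: [0.6364, 0.0293, 0.171]
tool_rot: [[0.275, 0.961, -0.002], [0.961, -0.275, 0.0], [-0.0, -0.002, -1.0]]
wrist_force: [0.4, -1.0, -3.2]
gripper_width: 0.0469
grip_force: 20.0
```

Sliding freely. Remaining drop is about 34 mm.

Call:
step_arm(
  commands=[
    [0,0,-0.07,0,0,0],
    [0,0,-0.14,0,0,0],
    [0,0,-0.21,0,0,0],
    [0,0,-0.28,0,0,0],
    [0,0,-0.34,0,0,0],
    [0,0,-0.36,0,0,0],
    [0,0,-0.36,0,0,0],
  ],
)

```text
t: 17.28
tcp_pos: [0.6367, 0.0293, 0.143]
tool_rot: [[0.275, 0.961, -0.001], [0.961, -0.275, -0.0], [-0.0, -0.001, -1.0]]
wrist_force: [0.1, -0.3, -2.1]
gripper_width: 0.0468
grip_force: 20.0
```

Call:
step_arm(
  commands=[
    [0,0,-0.015,0,0,0],
    [0,0,-0.03,0,0,0],
    [0,0,-0.045,0,0,0],
    [0,0,-0.045,0,0,0],
  ],
)

```text
t: 17.62
tcp_pos: [0.6369, 0.0294, 0.1399]
tool_rot: [[0.275, 0.961, -0.0], [0.961, -0.275, -0.0], [-0.0, -0.0, -1.0]]
wrist_force: [-0.3, -0.4, -2.1]
gripper_width: 0.047
grip_force: 20.0
```

Call:
step_arm(
  commands=[
    [0,0,-0.01,0,0,0],
    [0,0,-0.02,0,0,0],
    [0,0,-0.03,0,0,0],
    [0,0,-0.03,0,0,0],
  ],
)

```text
t: 17.95
tcp_pos: [0.6368, 0.0294, 0.1374]
tool_rot: [[0.275, 0.961, -0.0], [0.961, -0.275, -0.0], [-0.0, -0.0, -1.0]]
wrist_force: [0.2, 0.6, -2.7]
gripper_width: 0.0469
grip_force: 20.0
```

Call:
step_arm(
  commands=[
    [0,0,-0.01,0,0,0],
    [0,0,-0.015,0,0,0],
    [0,0,-0.015,0,0,0],
  ],
)

```text
t: 18.2
tcp_pos: [0.637, 0.0295, 0.1366]
tool_rot: [[0.275, 0.961, 0.0], [0.961, -0.275, 0.0], [0.0, 0.0, -1.0]]
wrist_force: [-1.3, -0.0, 2.5]
gripper_width: 0.0469
grip_force: 20.0
```

The wrist force turned to +2.5 N at the expected depth, so the candle is on the floor. Release, rise, and go to the slim candle.

Call:
step_arm(
  commands=[
    [0,0,0,0,0,0],
    [0,0,0,0,0,0],
    [0,0,0,0,0,0],
    [0,0,0,0,0,0],
    [0,0,0,0,0,0],
    [0,0,0,0,0,0],
  ],
  gripper=0.8,
)

```text
t: 18.7
tcp_pos: [0.6369, 0.0294, 0.1364]
tool_rot: [[0.275, 0.961, -0.0], [0.961, -0.275, -0.0], [-0.0, -0.0, -1.0]]
wrist_force: [0.6, -0.5, -0.0]
gripper_width: 0.0748
grip_force: 0.0
```

Call:
step_arm(
  commands=[
    [0,0,0.1,0,0,0],
    [0,0,0.3,0,0,0],
    [0,0,0.55,0,0,0],
    [0,0,0.8,0,0,0],
    [0,0,1,0,0,0],
  ],
)

```text
t: 19.12
tcp_pos: [0.6371, 0.0295, 0.2185]
tool_rot: [[0.275, 0.961, 0.001], [0.961, -0.275, 0.0], [0.0, 0.001, -1.0]]
wrist_force: [-0.3, 0.4, -0.8]
gripper_width: 0.0747
grip_force: 0.0
```

Call:
step_arm(
  commands=[
    [-0.05,0.1,0.12,0,0,0.01],
    [-0.25,0.4,0.12,0,0,0.02],
    [-0.42,0.7,0.12,0,0,0.035],
    [-0.598,0.987,0.12,0,0,0.05],
  ],
)

```text
t: 19.45
tcp_pos: [0.588, 0.1099, 0.2262]
tool_rot: [[0.117, 0.993, 0.0], [0.993, -0.117, 0.0], [0.0, 0.0, -1.0]]
wrist_force: [-1.1, 0.7, -0.5]
gripper_width: 0.0749
grip_force: 0.0
```

Call:
step_arm(
  commands=[
    [-0.15,0.25,0,0,0,0.012],
    [-0.3,0.5,0,0,0,0.025],
    [-0.45,0.75,0,0,0,0.037],
    [-0.598,0.987,0,0,0,0.05],
  ],
)

```text
t: 19.78
tcp_pos: [0.5401, 0.1891, 0.226]
tool_rot: [[-0.039, 0.999, -0.0], [0.999, 0.039, -0.0], [-0.0, -0.0, -1.0]]
wrist_force: [0.2, 0.1, -0.1]
gripper_width: 0.0753
grip_force: 0.0
```

Call:
step_arm(
  commands=[
    [-0.15,0.25,0,0,0,0.012],
    [-0.3,0.5,0,0,0,0.025],
    [-0.45,0.75,0,0,0,0.037],
    [-0.598,0.987,0,0,0,0.05],
  ],
)

```text
t: 20.12
tcp_pos: [0.4921, 0.268, 0.226]
tool_rot: [[-0.195, 0.981, -0.0], [0.981, 0.195, -0.0], [0.0, -0.0, -1.0]]
wrist_force: [0.5, 0.7, -0.1]
gripper_width: 0.0751
grip_force: 0.0
```

Call:
step_arm(
  commands=[
    [-0.15,0.25,0,0,0,0.012],
    [-0.3,0.5,0,0,0,0.025],
    [-0.45,0.75,0,0,0,0.037],
    [-0.598,0.987,0,0,0,0.05],
    [-0.598,0.987,0,0,0,0.05],
    [-0.598,0.987,0,0,0,0.05],
    [-0.598,0.987,0,0,0,0.05],
    [-0.598,0.987,0,0,0,0.05],
  ],
)

```text
t: 20.78
tcp_pos: [0.446, 0.3446, 0.2259]
tool_rot: [[-0.342, 0.94, -0.0], [0.94, 0.342, -0.0], [-0.0, -0.0, -1.0]]
wrist_force: [0.2, 0.7, 0.7]
gripper_width: 0.075
grip_force: 0.0
```

```bash
python3 - <<'E'
from rig import vision,sensors
import cv2, numpy as np
s=sensors.read_state();print(s["tcp_pos"])
d=vision.read_camera("scene")["color"]
cv2.imwrite("pics/f.png",cv2.resize(d[100:280,190:430],(800,600),interpolation=2)[:,:,::-1])
E
```

```text
[0.44597472 0.34460067 0.22588048]
```

View pics/f.png

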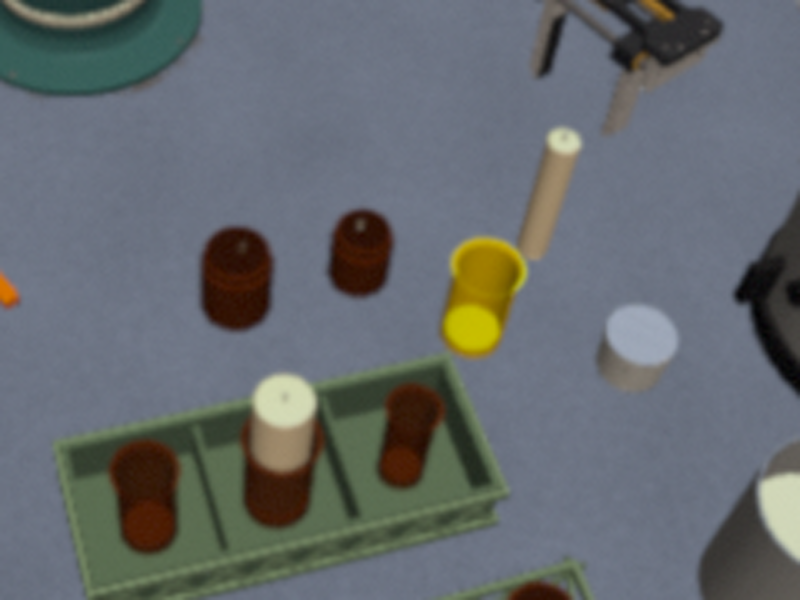

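The thick candle stands in the wide sleeve, at about (285,420). The open fingers straddle the slim candle's top, at about (563,140). I descend and grip.

Call:
step_arm(
  commands=[
    [0,0,-0.2,0,0,0],
    [0,0,-0.4,0,0,0],
    [0,0,-0.6,0,0,0],
    [0,0,-0.8,0,0,0],
    [0,0,-1,0,0,0],
    [0,0,-1,0,0,0],
  ],
)

```text
t: 21.33
tcp_pos: [0.4451, 0.3437, 0.1434]
tool_rot: [[-0.342, 0.94, -0.003], [0.94, 0.342, -0.002], [-0.001, -0.004, -1.0]]
wrist_force: [-0.6, -0.3, -0.7]
gripper_width: 0.0753
grip_force: 0.0
```

Call:
step_arm(
  commands=[
    [0,0,-0.1,0,0,0],
    [0,0,-0.2,0,0,0],
    [0,0,-0.25,0,0,0],
    [0,0,-0.25,0,0,0],
    [0,0,-0.25,0,0,0],
  ],
)

```text
t: 21.75
tcp_pos: [0.4456, 0.3453, 0.1262]
tool_rot: [[-0.343, 0.939, 0.0], [0.939, 0.343, 0.0], [0.0, 0.0, -1.0]]
wrist_force: [1.1, -0.2, -0.2]
gripper_width: 0.075
grip_force: 0.0
```

Call:
step_arm(
  commands=[
    [0,0,0,0,0,0],
    [0,0,0,0,0,0],
    [0,0,0,0,0,0],
    [0,0,0,0,0,0],
    [0,0,0,0,0,0],
    [0,0,0,0,0,0],
    [0,0,0,0,0,0],
    [0,0,0,0,0,0],
    [0,0,0,0,0,0],
  ],
  gripper=0,
  force=15,
)

```text
t: 22.5
tcp_pos: [0.4456, 0.3452, 0.126]
tool_rot: [[-0.343, 0.939, -0.0], [0.939, 0.343, -0.0], [0.0, -0.0, -1.0]]
wrist_force: [-0.4, 0.4, 0.5]
gripper_width: 0.0296
grip_force: 15.0
```

Call:
step_arm(
  commands=[
    [0,0,0.1,0,0,0],
    [0,0,0.3,0,0,0],
    [0,0,0.55,0,0,0],
    [0,0,0.8,0,0,0],
    [0,0,1,0,0,0],
  ],
)

```text
t: 22.92
tcp_pos: [0.4455, 0.3455, 0.2079]
tool_rot: [[-0.343, 0.939, 0.001], [0.939, 0.343, 0.001], [0.0, 0.001, -1.0]]
wrist_force: [0.5, 0.1, -1.3]
gripper_width: 0.0298
grip_force: 15.0
```

Call:
step_arm(
  commands=[
    [0,0,0.2,0,0,0],
    [0,0,0.45,0,0,0],
    [0,0,0.63,0,0,0],
    [0,0,0.63,0,0,0],
  ],
)

```text
t: 23.25
tcp_pos: [0.4461, 0.3461, 0.2596]
tool_rot: [[-0.343, 0.939, 0.003], [0.939, 0.343, 0.002], [0.001, 0.004, -1.0]]
wrist_force: [-0.1, -0.4, -1.0]
gripper_width: 0.0297
grip_force: 15.0
```

Call:
step_arm(
  commands=[
    [0.15,-0.16,0,0,0,0],
    [0.36,-0.4,0,0,0,0],
    [0.58,-0.63,0,0,0,0],
    [0.804,-0.86,0,0,0,0],
  ],
)

```text
t: 23.58
tcp_pos: [0.5102, 0.2754, 0.256]
tool_rot: [[-0.343, 0.939, -0.0], [0.939, 0.343, -0.0], [-0.0, -0.001, -1.0]]
wrist_force: [-0.2, 0.8, 0.3]
gripper_width: 0.0297
grip_force: 15.0
```

Call:
step_arm(
  commands=[
    [0.2,-0.21,0,0,0,0],
    [0.4,-0.43,0,0,0,0],
    [0.6,-0.64,0,0,0,0],
    [0.804,-0.86,0,0,0,0],
  ],
)

```text
t: 23.92
tcp_pos: [0.5745, 0.2067, 0.2559]
tool_rot: [[-0.343, 0.939, -0.001], [0.939, 0.343, -0.0], [-0.0, -0.001, -1.0]]
wrist_force: [0.3, 0.5, -0.3]
gripper_width: 0.03
grip_force: 15.0
```

Call:
step_arm(
  commands=[
    [0.2,-0.21,0,0,0,0],
    [0.4,-0.43,0,0,0,0],
    [0.6,-0.64,0,0,0,0],
    [0.75,-0.8,0,0,0,0],
    [0.804,-0.86,0,0,0,0],
    [0.804,-0.86,0,0,0,0],
    [0.804,-0.86,0,0,0,0],
    [0.804,-0.86,0,0,0,0],
    [0.804,-0.86,0,0,0,0],
  ],
)

```text
t: 24.67
tcp_pos: [0.6378, 0.1402, 0.2567]
tool_rot: [[-0.344, 0.939, 0.0], [0.939, 0.344, 0.0], [0.0, 0.0, -1.0]]
wrist_force: [-0.8, -0.2, 0.0]
gripper_width: 0.0298
grip_force: 15.0
```

Call:
step_arm(
  commands=[
    [0,0,-0.06,0,0,0],
    [0,0,-0.12,0,0,0],
    [0,0,-0.18,0,0,0],
    [0,0,-0.24,0,0,0],
    [0,0,-0.29,0,0,0],
    [0,0,-0.29,0,0,0],
    [0,0,-0.29,0,0,0],
  ],
)

```text
t: 25.25
tcp_pos: [0.6384, 0.1388, 0.2329]
tool_rot: [[-0.343, 0.939, -0.001], [0.939, 0.343, -0.0], [0.0, -0.001, -1.0]]
wrist_force: [-0.1, 0.2, -2.0]
gripper_width: 0.0295
grip_force: 15.0
```

```bash
python3 - <<'E'
from rig import vision,sensors
import cv2
s=sensors.read_state();print(s["tcp_pos"],s["wrist_force"])
d=vision.read_camera("scene")["color"]
cv2.imwrite("pics/g.png",cv2.resize(d[150:270,230:390],(800,600),interpolation=2)[:,:,::-1])
E
```

```text
[0.63843843 0.13877867 0.23291514] [-0.085141    0.16966795 -2.03725505]
```

View pics/g.png

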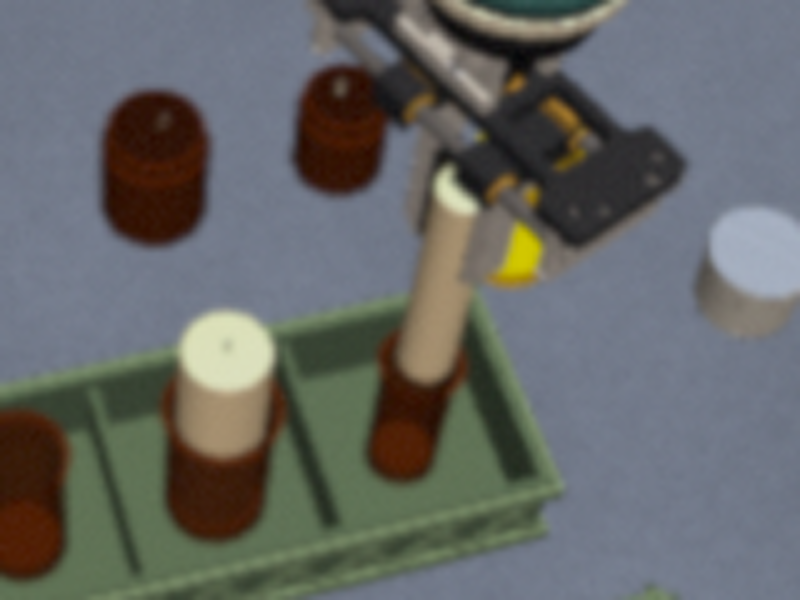

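The slim candle is over the narrow sleeve's mouth (about 425,365) and upright. Lowering it stepwise.

Call:
step_arm(
  commands=[
    [0,0,-0.03,0,0,0],
    [0,0,-0.06,0,0,0],
    [0,0,-0.09,0,0,0],
    [0,0,-0.09,0,0,0],
  ],
)

```text
t: 25.63
tcp_pos: [0.6383, 0.1387, 0.2254]
tool_rot: [[-0.343, 0.939, -0.001], [0.939, 0.343, -0.0], [0.0, -0.001, -1.0]]
wrist_force: [0.8, 0.3, -0.1]
gripper_width: 0.0296
grip_force: 15.0
```

Call:
step_arm(
  commands=[
    [0,0,-0.02,0,0,0],
    [0,0,-0.04,0,0,0],
    [0,0,-0.06,0,0,0],
    [0,0,-0.06,0,0,0],
  ],
)

```text
t: 25.97
tcp_pos: [0.6384, 0.1388, 0.2208]
tool_rot: [[-0.343, 0.939, -0.0], [0.939, 0.343, -0.0], [-0.0, -0.0, -1.0]]
wrist_force: [0.3, -0.1, -1.0]
gripper_width: 0.0299
grip_force: 15.0
```

Call:
step_arm(
  commands=[
    [0,0,-0.02,0,0,0],
    [0,0,-0.04,0,0,0],
    [0,0,-0.06,0,0,0],
    [0,0,-0.06,0,0,0],
  ],
)

```text
t: 26.3
tcp_pos: [0.6384, 0.1387, 0.216]
tool_rot: [[-0.343, 0.939, -0.0], [0.939, 0.343, -0.0], [-0.0, -0.0, -1.0]]
wrist_force: [0.8, -0.0, -1.4]
gripper_width: 0.0299
grip_force: 15.0
```

Bottom is at .090, past the flare, with no contact force. Continuing.

Call:
step_arm(
  commands=[
    [0,0,-0.04,0,0,0],
    [0,0,-0.08,0,0,0],
    [0,0,-0.12,0,0,0],
    [0,0,-0.16,0,0,0],
    [0,0,-0.2,0,0,0],
    [0,0,-0.2,0,0,0],
  ],
)

```text
t: 26.8
tcp_pos: [0.6382, 0.1387, 0.1995]
tool_rot: [[-0.343, 0.939, -0.001], [0.939, 0.343, -0.0], [0.0, -0.001, -1.0]]
wrist_force: [-0.5, 0.4, -2.2]
gripper_width: 0.0301
grip_force: 15.0
```

Call:
step_arm(
  commands=[
    [0,0,-0.08,0,0,0],
    [0,0,-0.16,0,0,0],
    [0,0,-0.24,0,0,0],
    [0,0,-0.32,0,0,0],
    [0,0,-0.38,0,0,0],
    [0,0,-0.38,0,0,0],
  ],
)

```text
t: 27.3
tcp_pos: [0.638, 0.1386, 0.1686]
tool_rot: [[-0.343, 0.939, -0.002], [0.939, 0.343, -0.0], [0.0, -0.002, -1.0]]
wrist_force: [-0.9, 0.1, -1.4]
gripper_width: 0.0299
grip_force: 15.0
```

Call:
step_arm(
  commands=[
    [0,0,-0.07,0,0,0],
    [0,0,-0.14,0,0,0],
    [0,0,-0.2,0,0,0],
    [0,0,-0.26,0,0,0],
    [0,0,-0.3,0,0,0],
    [0,0,-0.3,0,0,0],
    [0,0,-0.3,0,0,0],
  ],
)

```text
t: 27.88
tcp_pos: [0.6385, 0.1388, 0.1459]
tool_rot: [[-0.343, 0.939, -0.0], [0.939, 0.343, -0.0], [-0.0, -0.0, -1.0]]
wrist_force: [0.9, 0.6, -0.8]
gripper_width: 0.0293
grip_force: 15.0
```

Call:
step_arm(
  commands=[
    [0,0,-0.02,0,0,0],
    [0,0,-0.04,0,0,0],
    [0,0,-0.055,0,0,0],
    [0,0,-0.065,0,0,0],
    [0,0,-0.065,0,0,0],
  ],
)

```text
t: 28.3
tcp_pos: [0.6385, 0.1388, 0.1406]
tool_rot: [[-0.343, 0.939, -0.0], [0.939, 0.343, -0.0], [-0.0, -0.0, -1.0]]
wrist_force: [0.8, 0.2, -1.5]
gripper_width: 0.0298
grip_force: 15.0
```

Call:
step_arm(
  commands=[
    [0,0,-0.01,0,0,0],
    [0,0,-0.02,0,0,0],
    [0,0,-0.02,0,0,0],
    [0,0,-0.02,0,0,0],
  ],
)

```text
t: 28.63
tcp_pos: [0.6385, 0.1388, 0.1392]
tool_rot: [[-0.343, 0.939, -0.0], [0.939, 0.343, -0.0], [-0.0, -0.0, -1.0]]
wrist_force: [-0.5, -0.0, -0.6]
gripper_width: 0.0297
grip_force: 15.0
```

Call:
step_arm(
  commands=[
    [0,0,-0.005,0,0,0],
    [0,0,-0.01,0,0,0],
    [0,0,-0.01,0,0,0],
  ],
)

```text
t: 28.88
tcp_pos: [0.6387, 0.1389, 0.139]
tool_rot: [[-0.343, 0.939, 0.0], [0.939, 0.343, -0.0], [-0.0, 0.0, -1.0]]
wrist_force: [-1.5, -1.1, 7.2]
gripper_width: 0.0298
grip_force: 15.0
```

Floor contact (+7 N). Release, rise and move aside.

Call:
step_arm(
  commands=[
    [0,0,0,0,0,0],
    [0,0,0,0,0,0],
    [0,0,0,0,0,0],
    [0,0,0,0,0,0],
    [0,0,0,0,0,0],
    [0,0,0,0,0,0],
  ],
  gripper=0.65,
)

```text
t: 29.38
tcp_pos: [0.6385, 0.1388, 0.1383]
tool_rot: [[-0.343, 0.939, -0.0], [0.939, 0.343, -0.0], [-0.0, -0.0, -1.0]]
wrist_force: [0.4, -0.3, -0.5]
gripper_width: 0.0607
grip_force: 0.0
```

Call:
step_arm(
  commands=[
    [0,0,0.1,0,0,0],
    [0,0,0.3,0,0,0],
    [0,0,0.55,0,0,0],
    [0,0,0.8,0,0,0],
    [0,0,1,0,0,0],
  ],
)

```text
t: 29.8
tcp_pos: [0.6387, 0.1391, 0.2206]
tool_rot: [[-0.343, 0.939, 0.001], [0.939, 0.343, 0.0], [-0.0, 0.001, -1.0]]
wrist_force: [-0.2, -0.8, 0.3]
gripper_width: 0.0612
grip_force: 0.0
```

Call:
step_arm(
  commands=[
    [0,0,0.3,0,0,0],
    [-0.3,0.3,0.3,0,0,0],
    [-0.6,0.6,0.3,0,0,0],
    [-1,1,0.3,0,0,0],
  ],
)

```text
t: 30.13
tcp_pos: [0.5609, 0.216, 0.2431]
tool_rot: [[-0.34, 0.94, 0.001], [0.94, 0.34, -0.0], [-0.0, 0.001, -1.0]]
wrist_force: [0.4, 1.0, -0.6]
gripper_width: 0.0611
grip_force: 0.0
```

Call:
step_arm(
  commands=[
    [-0.3,0.3,0,0,0,0],
    [-0.6,0.6,0,0,0,0],
    [-1,1,0,0,0,0],
    [-1,1,0,0,0,0],
    [-1,1,0,0,0,0],
    [-1,1,0,0,0,0],
  ],
)

```text
t: 30.63
tcp_pos: [0.4813, 0.2963, 0.2429]
tool_rot: [[-0.343, 0.939, 0.001], [0.939, 0.343, -0.0], [-0.0, 0.001, -1.0]]
wrist_force: [1.3, 0.1, 0.6]
gripper_width: 0.0613
grip_force: 0.0
```

```bash
python3 - <<'E'
from rig import vision
from h import *
c=vision.read_camera("top");Z=cloud(c)[...,2]
for n,(x0,y0,x1,y1),z in [("slim",(185,100,235,165),.168),("thick",(235,95,280,160),.163),("tin",(100,140,136,174),.048),("ja",(225,200,260,235),.078),("jb",(180,205,212,235),.066),("jc",(345,110,380,142),.066)]:
    try:
        k=big((abs(Z-z)<.006).astype(np.uint8),x0,y0,x1,y1);w=ray(c,k,z);print(n,np.round(circ(w),4))
    except Exception as e: print(n,e)
d=vision.read_camera("scene")["color"]
cv2.imwrite("pics/z.png",np.hstack([cv2.resize(c["color"],(400,300)),cv2.resize(d,(400,300))])[:,:,::-1])
E
```

```text
slim [0.6369 0.1405 0.0278]
thick [0.6345 0.0289 0.0448]
tin [0.5978 0.3673 0.0444]
ja [0.4299 0.0546 0.0574]
jb [0.4284 0.1744 0.0492]
jc [ 0.6751 -0.2654  0.0505]
```

View pics/z.png

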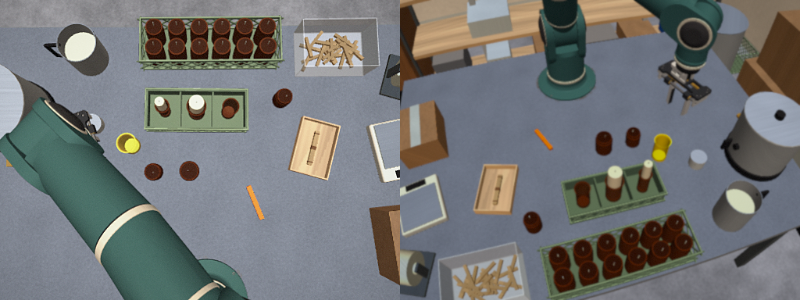

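Both candles are down on their floors: the tops measure at .163 and .168 m and are centred. The bar is in the tray and the middle sleeve is empty. The jars have not moved; the tin is partly hidden by the arm in the top view but stands in place in the scene view.

```bash
python3 -c "
from rig import workorder
print(workorder.job_done())"
```

```text
the job is handed in; nothing more can be done
None
```

The job is handed in at about 31 s of the 72 s allowed: the bar lies flat in the tray, each candle stands on the floor of its close-fitting sleeve, the middle sleeve is empty, and the jars and tin were left standing.

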